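Place the power parts on their boards

ROBOT

A 6-joint arm with a two-finger parallel gripper is mounted at the origin on the work surface. World frame = base frame: x ahead of the robot, y to its left, z up, the work surface at z = 0. Lengths are in m, angles in rad, forces in N, time in s.
With the tool pointing down it reaches from about 0.375 to 0.9 m from the base axis. Payload 3.1 kg.
Tool frame: the origin (TCP) lies at the very end of the fingers, on their centre line; the grasp point (between the pads) lies 19 mm behind it; z points along the fingers, y is the line along which they close (so a half turn about z gives the same grasp; the last joint's range is limited). The gripper opens to 85 mm and grips with 20 to 120 N. Pads are 22 mm wide; open, the fingers measure 114 mm over their backs; the gripper's body (76 mm by 85 mm) begins 54 mm behind the grasp point. The pads swing forward as they close: fully open they stand 13 mm farther back than shut.
Start: joints at [0.97, 0.527, 1.433, -0, 1.181, -0.178], TCP at [0.256, 0.57, 0.231] pointing down, gripper open.
Joint ranges: [-3.08, 3.08], [-0.75, 2.2], [0.22, 2.44], [-1.43, 4.57], [0, 2.65], [-2.85, 2.85]. Speed limits (rad/s): [2.79, 2.79, 3.14, 3.14, 3.14, 3.14].

INTERFACE

Orientations are given as a unit quaternion [x, y, z, w].
In Python, from station import sense, snapshot, camera_params, sign_off gives the robot as it stands.
- The arm moves only by the shell command python3 -m handwheel 'ROWS' [OPENING] [FORCE]. ROWS is JSON, a list that holds one entry, the list of rows, each a list of 4 numbers: the shift along the tool's x, y, z in units of 25 mm (1.0 is 25 mm), then the turn about the tool's z in units of 6 degrees (1.0 is 6 degrees). A call has 1 to 20 rows; each row shifts and turns the commanded pose from where the row before left it, along the tool's axes as they then stand; what a row does not reach is not made up. A row lasts 1/8 s, in which the tool goes at most 62.5 mm and 10.7 degrees, less where a joint would pass 70% of its speed; a pose out of reach is approached as far as the arm can. A call is refused whole if a number of a shift passes 1 or a number of a turn 1, either way. A call with a gripper value outside its range is refused whole. OPENING is the finger opening in mm, from 0 to 85.4, set as the call begins (- or left out, the last holds). The fingers move at their own pace and stop on an object; FORCE is the grip in N (left out, the last holds). Time passes only in rows, so rows that do not move let the fingers close. It gives the time, the measured TCP pose, the force, the opening and the grip force at its end, in the units of the state.
- sense(): the state, without advancing time (a new reading comes with each control period).
- snapshot(name): name is "side" or "top"; returns (picture, depth): 420x560x3 uint8, red, green, blue; 420x560 float32, m along the optical axis (not along the pixel's ray), 0 where there is no reading.
- camera_params(name): a dict with "mtx" (3x3 intrinsics, pixels), "D" ([k1, k2, p1, p2, k3] as OpenCV has them; the pictures are not rectified), "extrinsics" (4x4, takes a point from camera to world coordinates). Camera axes: x right, y up, looking along -z (the intrinsics and any distortion apply to the point x, -y, -z); pixel columns grow to the right and rows downward; lengths in m; the calibration is good to about 2 mm. A picture is of the moment at which its call begins. camera_params takes no time and is no camera call.
- sign_off(): hands the job in; it is judged then, once.
The state is a dict: "t": time; "q": joint angles; "qd": joint speeds; "tau": joint torques, N m; "tcp_pos": TCP position; "tool_rot": TCP orientation; "force": force on the tool from outside, world axes, zero at the start; "ft_torque": the same for the moment, N m; "finger_gap": opening from 0.0 (shut) to 1.0 (fully open); "gripper_force": force on a finger pad.
Only numpy, scipy, OpenCV 4.12 (cv2) and the standard library are available. Lean on these libraries where they do the work, as an engineer would, in place of code of your own. Each camera call takes 0.05 s, during which the arm holds its last target. There are 200 camera calls.

TASK

Get the four red circuit boards ready for soldering: stand the transformer, the relay, the large capacitor and the small capacitor each upright on the board whose white outline matches its shape and size, centred in the outline and, for the two rectangular parts, lined up with it (either way round). Set each part down gently, do not drop it, and leave the yellow tin and the solder spool standing where they are.

Things in the scene. Friction and masses are not known exactly. Their poses are not given: they have to be found in the camera images.
- transformer: transformer to place: rectangular block, dark grey core with a yellow winding, 44 mm (its x) by 34 mm (its y) by 32 mm high, about 120 g. Origin at the centre of its underside, z up. Stands on the bench.
- relay: relay to place: plain white box, 52 mm (its x) by 18 mm (its y) by 26 mm high, about 40 g. Origin at the centre of its underside, z up. Stands on the bench.
- big_cap: large capacitor to place: black upright cylinder with a grey vent on top, 40 mm diameter, 50 mm high, about 90 g. Origin at the centre of its underside, z up. Stands on the bench.
- small_cap: small capacitor to place: blue upright cylinder with a grey vent on top, 22 mm diameter, 35 mm high, about 30 g. Origin at the centre of its underside, z up. Stands on the bench.
- board_transformer: red circuit board in a black carrier, fixed, 76 by 76 mm, flat top 10 mm above the bench. Printed in its middle, in white: a rectangle 52 mm (its x) by 42 mm (its y) inside the line, which is the outline for the transformer (4 mm of room all round). Origin at the centre of the underside, below the middle of the outline, z up.
- board_relay: red circuit board in a black carrier, fixed, 76 by 76 mm, flat top 10 mm above the bench. Printed in its middle, in white: a long narrow rectangle 60 mm (its x) by 26 mm (its y) inside the line, which is the outline for the relay (4 mm of room all round). Origin at the centre of the underside, below the middle of the outline, z up.
- board_big_cap: red circuit board in a black carrier, fixed, 76 by 76 mm, flat top 10 mm above the bench. Printed in its middle, in white: a large circle, 48 mm diameter inside the line, which is the outline for the large capacitor (4 mm of room all round). Origin at the centre of the underside, below the middle of the outline, z up.
- board_small_cap: red circuit board in a black carrier, fixed, 76 by 76 mm, flat top 10 mm above the bench. Printed in its middle, in white: a small circle, 30 mm diameter inside the line, which is the outline for the small capacitor (4 mm of room all round). Origin at the centre of the underside, below the middle of the outline, z up.
- flux_tin: bystander: yellow round tin with a darker yellow lid, 41 mm diameter, 48 mm high, loose. Origin at the centre of its underside.
- solder_spool: bystander: upright spool with green flanges and silver wire, 44 mm diameter, 42 mm high, loose. Origin at the centre of its underside.
There are look-alikes about, which are no part of the job. What is shaped like the small_cap but pink is not meant.

How it is judged:
At the end, for the whole second after the job is handed in: Each part rests upright (0.1 rad) on its own board, released and still, within 8 mm of the outline's middle; transformer and relay also within 0.2 rad of the outline's direction, either way round; tin and spool upright, within 15 mm of where they began (horizontal distance between transformer and board_transformer below 0.008 m and z of transformer in the frame of board_transformer between 0.007 and 0.013 m and angle between each of transformer, relay, big_cap, small_cap, flux_tin, solder_spool's own z axis and vertical below 0.1 rad and linear speed of each of transformer, relay, big_cap, small_cap below 0.02 m/s and angular speed of each of transformer, relay, big_cap, small_cap below 0.2 rad/s and angle between the x axis of transformer and the x axis of board_transformer, either way round below 0.2 rad and horizontal distance between relay and board_relay below 0.008 m and z of relay in the frame of board_relay between 0.007 and 0.013 m and angle between the x axis of relay and the x axis of board_relay, either way round below 0.2 rad and horizontal distance between big_cap and board_big_cap below 0.008 m and z of big_cap in the frame of board_big_cap between 0.007 and 0.013 m and horizontal distance between small_cap and board_small_cap below 0.008 m and z of small_cap in the frame of board_small_cap between 0.007 and 0.013 m and distance of each of flux_tin, solder_spool from where it was at the start of the episode below 0.015 m); the robot touches nothing.
It fails at once if the yellow tin is moved by more than 15 mm (distance of flux_tin from where it was at the start of the episode above 0.015 m).
It fails at once if the solder spool is moved by more than 15 mm (distance of solder_spool from where it was at the start of the episode above 0.015 m).
It fails at once if a part is dropped or thrown: faster than 0.7 m/s (a free fall of about 25 mm) with no finger touching it ((linear speed of transformer above 0.7 m/s and contact force between the fingers and transformer below 0.01 N) or (linear speed of relay above 0.7 m/s and contact force between the fingers and relay below 0.01 N) or (linear speed of big_cap above 0.7 m/s and contact force between the fingers and big_cap below 0.01 N) or (linear speed of small_cap above 0.7 m/s and contact force between the fingers and small_cap below 0.01 N)).
It also fails if it takes over 120 s, if anything falls off the work surface, if the arm or the gripper's body presses on something with over 40 N, if the wrist force passes 120 N, or if a joint passes its speed limit or range.

## Working session

There is one attempt and no reset: what is moved stays moved. The work goes in short steps, Python scripts to look and compute and a shell command to move; the robot and the scene stay as the last step left them, time stands still between calls to the robot, and variables do not carry over. Pictures are saved under pics/ and viewed, at most 14 in all, crops included, and the job is handed in when it is done.

```bash
mkdir -p pics; ls
python3 - <<'E'
from station import *
import cv2,numpy as np
for n in("side","top"):
    p,d=snapshot(n); cv2.imwrite(f"pics/{n}0.png",p[:,:,::-1]); np.save(f"pics/{n}0.npy",d)
    c=camera_params(n); print(n,np.round(c["mtx"],1).tolist(),c["D"],np.round(c["extrinsics"],3).tolist())
print(sense())
E
```

```text
pics
side [[425.3, 0.0, 278.7], [0.0, 425.3, 207.4], [0.0, 0.0, 1.0]] [-0.00478757  0.          0.          0.          0.        ] [[-0.928, 0.249, -0.276, 0.298], [-0.372, -0.599, 0.709, 0.638], [0.011, 0.761, 0.649, 0.623], [0.0, 0.0, 0.0, 1.0]]
top [[432.6, 0.0, 285.4], [0.0, 432.6, 214.9], [0.0, 0.0, 1.0]] [-0.03650642  0.          0.          0.          0.        ] [[0.027, 0.981, -0.19, 0.39], [-0.999, 0.021, -0.032, -0.026], [-0.027, 0.191, 0.981, 0.835], [0.0, 0.0, 0.0, 1.0]]
{'t': 0.1, 'q': array([ 9.69512726e-01,  5.28377639e-01,  1.43376832e+00,  2.96152062e-06,
        1.18141958e+00, -1.78520812e-01]), 'qd': array([ 2.26401739e-04, -9.25965366e-04, -2.54758700e-03,  7.95368619e-04,
        2.02290021e-05, -8.52055760e-04]), 'tau': array([-1.46494945e-04, -4.43303204e+01, -1.78585052e+01, -2.01376315e-04,
        3.88952132e-03, -8.65719016e-06]), 'tcp_pos': array([0.25603933, 0.56944077, 0.23043062]), 'tool_rot': array([ 2.09811195e-01,  9.77741422e-01, -9.11886645e-04, -3.76211727e-04]), 'force': array([ 0.00468973,  0.68481473, -0.16635684]), 'ft_torque': array([-0.00922004,  0.02296235, -0.05569455]), 'gripper_force': 0.0, 'finger_gap': 0.9964212073877491}
```

View pics/top0.png

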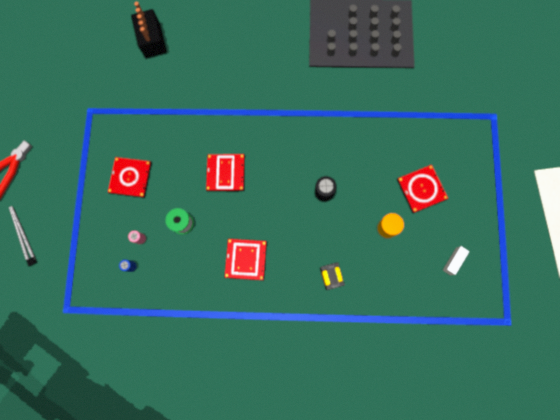

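View pics/side0.png

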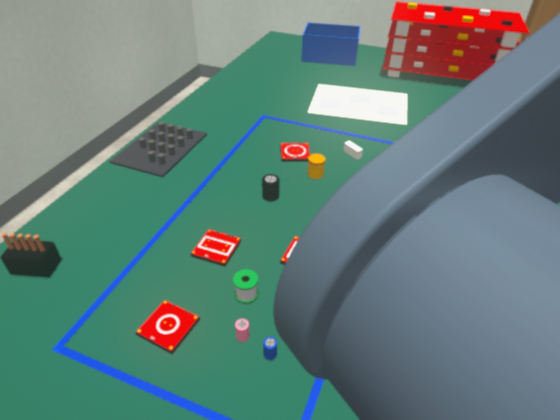

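```bash
cat > h.py <<'E'
from station import *
import cv2,numpy as np
def proj(P,n="top"):
    c=camera_params(n);E=np.array(c["extrinsics"]);p=(np.asarray(P,float).reshape(-1,3)-E[:3,3])@E[:3,:3]
    p=p*[1,-1,-1]
    return cv2.projectPoints(p,np.zeros(3),np.zeros(3),np.array(c["mtx"]),np.array(c["D"]))[0][:,0]
def unproj(uv,z,n="top"):
    c=camera_params(n);E=np.array(c["extrinsics"])
    q=cv2.undistortPoints(np.asarray(uv,float).reshape(-1,1,2),np.array(c["mtx"]),np.array(c["D"]))[:,0]
    r=np.c_[q[:,0],-q[:,1],-np.ones(len(q))]@E[:3,:3].T
    return E[:3,3]+r*((z-E[2,3])/r[:,2])[:,None]
def patch(img,cx,cy,z,n="top",half=0.05,N=200):
    # right=-y, up=+x
    a=(np.arange(N)+.5)/N*2*half-half
    X,Y=np.meshgrid(a,a)
    uv=proj(np.c_[(cx-Y).ravel(),(cy-X).ravel(),np.full(N*N,z)],n).reshape(N,N,2).astype(np.float32)
    o=cv2.remap(img,uv[...,0],uv[...,1],cv2.INTER_CUBIC)
    return o
OBJ={"bs":((129,177),.01),"br":((225,172),.01),"bt":((246,259),.01),"bb":((423,188),.01),
"transformer":((332,275),.032),"relay":((457,260),.026),"big":((326,185),.05),"small":((126,265),.035),"tin":((392,223),.048),"spool":((178,218),.042)}
E
python3 - <<'E'
from h import *
im=cv2.imread("pics/top0.png");d=np.load("pics/top0.npy");out=[]
for k,(uv,z) in OBJ.items():
    c=unproj([uv],z)[0];print(k,c.round(4))
    p=patch(im,c[0],c[1],z,N=160);cv2.drawMarker(p,(80,80),(255,0,255),0,8,1);cv2.putText(p,k,(2,12),0,.4,(255,255,255));
    for i in range(0,160,16):
        cv2.line(p,(i,155),(i,160),(255,255,255));cv2.line(p,(0,i),(4,i),(255,255,255))
    out.append(p)
cv2.imwrite("pics/m.png",np.vstack([np.hstack(out[:5]),np.hstack(out[5:])]))
hsv=cv2.cvtColor(im,cv2.COLOR_BGR2HSV)
def grow(lo,hi):return cv2.inRange(hsv,lo,hi)
red=grow((0,150,120),(8,255,255))|grow((172,150,120),(180,255,255))
for k in("bs","br","bt","bb"):
    (u,v),z=OBJ[k]
    m=np.zeros_like(red);m[v-30:v+30,u-30:u+30]=red[v-30:v+30,u-30:u+30]
    pts=np.argwhere(m)[:,::-1]
    P=unproj(pts,.01)[:,:2].astype(np.float32)
    (c,s,a)=cv2.minAreaRect(P*1000);print(k,np.round(c,1),np.round(s,1),round(a,1))
    w=(hsv[...,1]<120)&(hsv[...,2]>150);q=np.argwhere(w)[:,::-1];q=q[(abs(q-[u,v])<22).all(1)]
    W=unproj(q,.01)[:,:2].astype(np.float32);(c,s,a)=cv2.minAreaRect(W*1000);print("  white",np.round(c,1),np.round(s,1),round(a,1))
E
```

```text
bs [0.6198 0.3173 0.01  ]
br [0.6335 0.1238 0.01  ]
bt [0.4617 0.0742 0.01  ]
bb [ 0.6085 -0.2666  0.01  ]
transformer [ 0.4342 -0.0882  0.032 ]
relay [ 0.4676 -0.3206  0.026 ]
big [ 0.6    -0.0745  0.05  ]
small [0.4424 0.2962 0.035 ]
tin [ 0.5308 -0.1964  0.048 ]
spool [0.5326 0.2022 0.042 ]
bs [621.2 317.9] [74.5 75. ] 84.0
  white [626.5 323.6] [51.7 37.9] 48.0
br [633.9 124.3] [74.6 74.6] 1.1
  white [635.7 133.6] [70.5 53.4] 1.0
bt [461.8  75.9] [75.2 75. ] 87.8
  white [462.5  81.6] [62.7 61.8] 87.8
bb [ 608.5 -265.3] [75. 75.] 23.5
  white [ 609.3 -265.5] [55.9 56.9] 63.0
```

View pics/m.png

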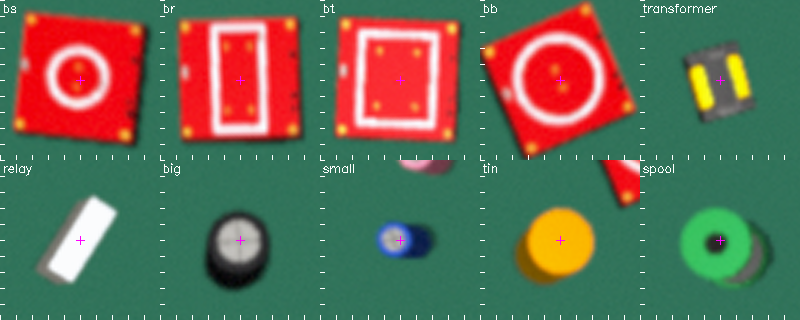

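```bash
cat >> h.py <<'E'
def cloud(d,n="top"):
    c=camera_params(n);E=np.array(c["extrinsics"]);h,w=d.shape
    uv=np.stack(np.meshgrid(np.arange(w),np.arange(h)),-1).reshape(-1,1,2).astype(float)
    q=cv2.undistortPoints(uv,np.array(c["mtx"]),np.array(c["D"]))[:,0]
    P=np.c_[q[:,0],-q[:,1],-np.ones(len(q))]*d.reshape(-1,1)
    return (P@E[:3,:3].T+E[:3,3]).reshape(h,w,3)
def tops(d,names):
    C=cloud(d)
    for k in names:
        (u,v),z=OBJ[k] if isinstance(k,str) else k
        p=C[v-30:v+30,u-30:u+30].reshape(-1,3);c=unproj([(u,v)],z)[0]
        p=p[(np.abs(p-c)<[.04,.04,.006]).all(1)]
        (cc,s,a)=cv2.minAreaRect((p[:,:2]*1000).astype(np.float32))
        print(k,len(p),"rect",np.round(cc,1),np.round(s,1),round(a,1),"mean",(p.mean(0)*1000).round(1))
E
python3 - <<'E'
from h import *
d=np.load("pics/top0.npy");tops(d,list(OBJ)); 
C=cloud(d);print(C[100:110,60:70].mean((0,1)),C[300,300])
print("pink",unproj([(135,236)],.035))
im=cv2.imread("pics/top0.png")
o=[]
for k in("transformer","relay"):
    (uv,z)=OBJ[k];c=unproj([uv],z)[0];o.append(cv2.resize(patch(im,c[0],c[1],z,half=.04,N=400),None,fx=1,fy=1))
cv2.imwrite("pics/tr.png",np.hstack(o))
E
```

```text
bs 1311 rect [621.2 316.4] [78.8 75.2] 85.9 mean [620.3 317.1   9.4]
br 1399 rect [634.5 123.7] [75.3 77.4] 1.3 mean [633.7 123.8   9.6]
bt 1563 rect [462.7  76.2] [77.  76.3] 88.5 mean [462.2  75.4   9.5]
bb 1291 rect [ 610.3 -266.2] [75.7 75.9] 22.1 mean [ 608.3 -265.5    9.2]
transformer 430 rect [433.8 -88.7] [43.9 33.8] 16.3 mean [433.6 -88.6  31. ]
relay 301 rect [ 467.7 -322.2] [19.4 52.5] 56.6 mean [ 467.6 -321.4   25.4]
big 349 rect [599.1 -74.2] [39. 38.] 81.2 mean [598.5 -73.9  49.9]
small 110 rect [442.3 299.3] [18.8 21.7] 1.9 mean [442.5 298.2  35.4]
tin 388 rect [ 529.9 -197.2] [38.5 40.5] 45.7 mean [ 529.8 -197.    47.9]
spool 432 rect [530.7 204.5] [42.8 44.4] 1.6 mean [530.5 204.3  42.3]
[7.79987192e-01 4.77902294e-01 3.54553228e-04] [ 0.38745822 -0.03052206  0.00042084]
pink [[0.49748165 0.2840463  0.035     ]]
```

View pics/tr.png

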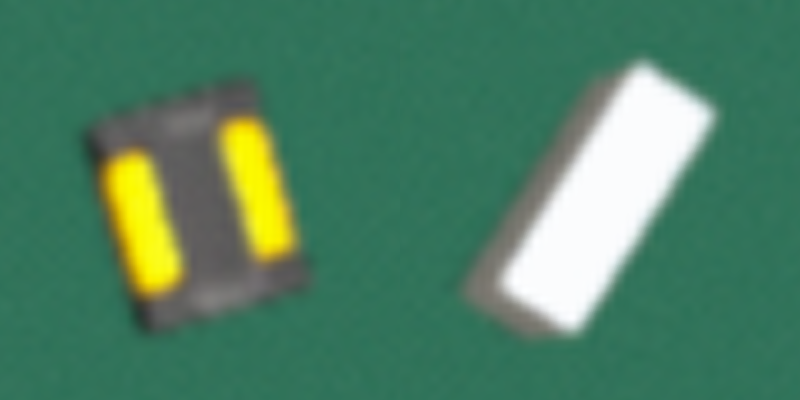

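```bash
cat > plan.py <<'E'
import sys,numpy as np
from station import sense
from scipy.spatial.transform import Rotation as R
x,y,z,h=map(float,sys.argv[1:5])  # mm, deg
s=sense();r=R.from_quat(s["tool_rot"]);M=r.as_matrix();cur=np.degrees(np.arctan2(M[1,0],M[0,0]))
turn=-((h-cur+180)%360-180)
a=np.radians(h);d=np.array([x,y,z])-s["tcp_pos"]*1000
X=np.array([np.cos(a),np.sin(a)]);Y=np.array([np.sin(a),-np.cos(a)])
print("tcp",(s["tcp_pos"]*1000).round(1),"head",cur.round(1),"tilt",np.degrees(np.arccos(-M[2,2])).round(2),"gap",round(s["finger_gap"]*85.4,1),"gf",round(s["gripper_force"],1),"F",s["force"].round(1),"t",s["t"])
print("turn units",round(turn/6,2),"then xyz units",(np.array([X@d[:2],Y@d[:2],-d[2]])/25).round(2))
E
python3 plan.py 442.4 299 80 180
```

```text
tcp [256.  569.4 230.4] head 155.8 tilt 0.11 gap 85.1 gf 0.0 F [ 0.   0.7 -0.2] t 0.1
turn units -4.04 then xyz units [ -7.45 -10.82   6.02]
```

```bash
python3 -m handwheel '[[[0,0,0,-1],[0,0,0,-1],[0,0,0,-1],[0,0,0,-1],[-0.7,-1,0.5,0],[-0.7,-1,0.5,0],[-0.7,-1,0.5,0],[-0.7,-1,0.5,0],[-0.7,-1,0.5,0],[-0.7,-1,0.5,0],[-0.7,-1,0.5,0],[-0.7,-1,0.5,0],[-0.7,-1,0.5,0],[-0.7,-1,0.5,0],[-0.45,-0.8,0.5,0],[0,0,0,0],[0,0,0,0]]]' 60; python3 plan.py 442.4 299 6 180
```

```text
t: 2.22
tcp_pos: [0.4413, 0.2996, 0.0939]
tool_rot: [0.002, 1.0, 0.0, -0.0]
force: [0.0, 0.3, -0.4]
finger_gap: 0.705
gripper_force: 0.0
tcp [441.3 299.6  93.9] head 179.8 tilt 0.02 gap 60.2 gf 0.0 F [ 0.   0.3 -0.4] t 2.225
turn units -0.04 then xyz units [-0.04 -0.03  3.52]
```

```bash
python3 -m handwheel '[[[0,0,0.7,0],[0,0,0.7,0],[0,0,0.7,0],[0,0,0.7,0],[0,0,0.7,0],[0,0,0,0],[0,0,0,0]]]' && python3 -m handwheel '[[[0,0,0,0],[0,0,0,0],[0,0,0,0],[0,0,0,0],[0,0,0,0],[0,0,0,0]]]' 0 30; python3 plan.py 442.4 299 80 180;  python3 - <<'E'
from h import *
p,d=snapshot("side");cv2.imwrite("pics/s1.png",cv2.resize(p[280:400,180:340,::-1],None,fx=4,fy=4))
E
```

```text
t: 3.1
tcp_pos: [0.4417, 0.2994, 0.0064]
tool_rot: [0.002, 1.0, 0.0, 0.0]
force: [0.7, -0.1, 0.4]
finger_gap: 0.703
gripper_force: 0.0
t: 3.85
tcp_pos: [0.442, 0.2993, 0.0069]
tool_rot: [0.002, 1.0, 0.0, 0.0]
force: [-1.0, -0.7, 5.6]
finger_gap: 0.245
gripper_force: 29.4
tcp [442.  299.3   6.9] head 179.8 tilt 0.06 gap 20.9 gf 29.4 F [-1.  -0.7  5.6] t 3.85
turn units -0.04 then xyz units [-0.02 -0.01 -2.92]
```

View pics/s1.png

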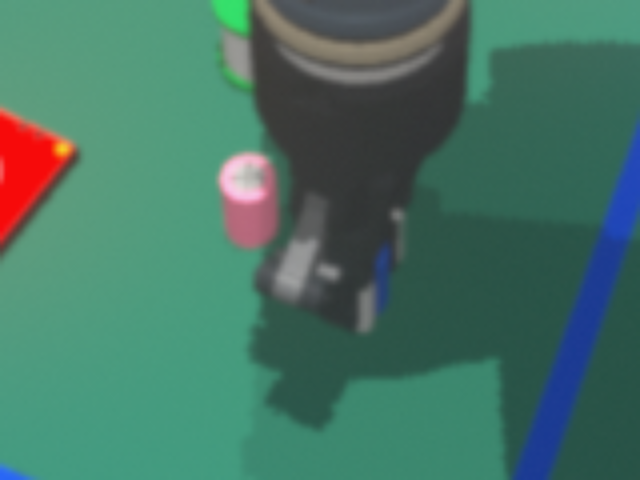

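```bash
python3 -m handwheel '[[[0,0,-0.6,0],[0,0,-0.8,0],[0,0,-0.8,0],[0,0,-0.8,0],[-0.9,0.1,0,0],[-0.9,0.1,0,0],[-0.9,0.1,0,0],[-0.9,0.1,0,0],[-0.9,0.1,0,0],[-0.9,0.1,0,0],[-0.9,0.1,0,0],[-0.8,0,0,0],[0,0,0,0],[0,0,0,0],[0,0,0,0]]]'; python3 plan.py 620.8 317.4 17.5 180
```

```text
t: 5.78
tcp_pos: [0.6178, 0.316, 0.0813]
tool_rot: [0.002, 1.0, -0.0, -0.001]
force: [0.4, -0.1, 0.1]
finger_gap: 0.245
gripper_force: 29.4
tcp [617.8 316.   81.3] head 179.8 tilt 0.09 gap 20.9 gf 29.4 F [ 0.4 -0.1  0.1] t 5.775
turn units -0.03 then xyz units [-0.12  0.05  2.55]
```

```bash
python3 -m handwheel '[[[-0.12,0.05,0.7,0],[0,0,0.7,0],[0,0,0.6,0],[0,0,0.3,0],[0,0,0.15,0],[0,0,0,0],[0,0,0,0]]]';python3 -m handwheel '[[[0,0,0.06,0],[0,0,0,0],[0,0,0,0]]]'; python3 plan.py 620.8 317.4 17.5 180
```

```text
t: 6.65
tcp_pos: [0.6227, 0.3175, 0.0207]
tool_rot: [0.002, 1.0, 0.0, 0.001]
force: [0.7, -0.2, -0.1]
finger_gap: 0.251
gripper_force: 29.4
t: 7.02
tcp_pos: [0.6222, 0.3173, 0.0187]
tool_rot: [0.002, 1.0, 0.0, 0.0]
force: [-0.2, -0.5, -0.5]
finger_gap: 0.247
gripper_force: 29.4
tcp [622.2 317.3  18.7] head 179.8 tilt 0.01 gap 21.1 gf 29.4 F [-0.2 -0.5 -0.5] t 7.025
turn units -0.04 then xyz units [0.06 0.   0.05]
```

```bash
python3 -m handwheel '[[[0.05,0,0.05,0],[0,0,0.03,0],[0,0,0,0],[0,0,0,0]]]'; python3 plan.py 620.8 317.4 17.5 180
```

```text
t: 7.52
tcp_pos: [0.6207, 0.3173, 0.017]
tool_rot: [0.002, 1.0, -0.0, -0.0]
force: [-3.0, -0.9, 3.8]
finger_gap: 0.252
gripper_force: 29.8
tcp [620.7 317.3  17. ] head 179.8 tilt 0.02 gap 21.5 gf 29.8 F [-3.  -0.9  3.8] t 7.525
turn units -0.04 then xyz units [-0.    0.   -0.02]
```

```bash
python3 -m handwheel '[[[0,0,0,0],[0,0,0,0],[0,0,0,0],[0,0,-0.5,0],[0,0,-0.8,0],[0,0,-1,0],[0,0,-1,0],[0,0,0,0]]]' 50; python3 plan.py 433.7 -88.6 80 196.3
```

```text
t: 8.52
tcp_pos: [0.6234, 0.3181, 0.1033]
tool_rot: [0.002, 1.0, 0.001, 0.004]
force: [0.6, -0.1, -0.1]
finger_gap: 0.586
gripper_force: 0.0
tcp [623.4 318.1 103.3] head 179.8 tilt 0.45 gap 50.1 gf 0.0 F [ 0.6 -0.1 -0.1] t 8.525
turn units -2.75 then xyz units [ 11.85 -13.49   0.93]
```

```bash
python3 -m handwheel '[[[0,0,0,-0.9],[0,0,0,-0.9],[0,0,0,-0.95],[0.85,-0.95,0,0],[0.85,-0.95,0,0],[0.85,-0.95,0,0],[0.85,-0.95,0,0],[0.85,-0.95,0,0],[0.85,-0.95,0,0],[0.85,-0.95,0,0],[0.85,-0.95,0,0],[0.85,-0.95,0,0],[0.85,-0.95,0,0],[0.85,-0.95,0,0],[0.85,-0.95,0,0],[0.85,-0.95,0,0],[0.85,-0.95,0.3,0],[0,0,0,0],[0,0,0,0]]]' 65; python3 plan.py 433.7 -88.6 6 196.3
python3 - <<'E'
from h import *
p,d=snapshot("top");cv2.imwrite("pics/t2.png",p[:,:,::-1]);im=p[:,:,::-1].copy()
C=cloud(d);tops(d,[((129,170),.045)])
cv2.imwrite("pics/t2c.png",np.hstack([patch(im,.621,.317,.045,half=.045,N=300),patch(im,.621,.317,.01,half=.045,N=300)]))
E
```

```text
t: 10.9
tcp_pos: [0.4286, -0.085, 0.0916]
tool_rot: [-0.141, 0.99, 0.0, -0.0]
force: [0.1, -0.4, -0.4]
finger_gap: 0.761
gripper_force: 0.0
tcp [428.6 -85.   91.6] head -163.8 tilt 0.01 gap 65.0 gf 0.0 F [ 0.1 -0.4 -0.4] t 10.9
turn units -0.01 then xyz units [-0.15 -0.19  3.42]
((129, 170), 0.045) 105 rect [620.4 316.8] [21.8 20.7] 78.5 mean [619.7 316.2  45. ]
```

View pics/t2c.png

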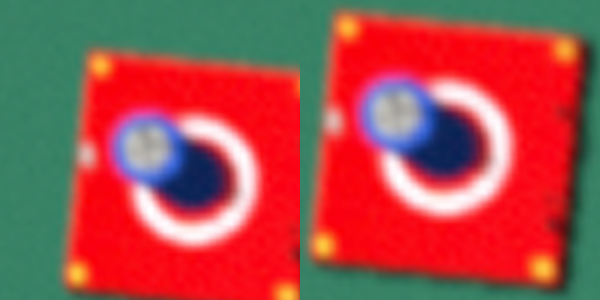

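```bash
python3 -m handwheel '[[[-0.15,-0.19,0.3,0],[0,0,0.7,0],[0,0,0.8,0],[0,0,0.8,0],[0,0,0.6,0],[0,0,0.2,0],[0,0,0,0],[0,0,0,0]]]' && python3 -m handwheel '[[[0,0,0,0],[0,0,0,0],[0,0,0,0],[0,0,0,0],[0,0,0,0],[0,0,0,0]]]' 0 50; python3 plan.py 462.2 75.8 18 178
```

```text
t: 11.95
tcp_pos: [0.4339, -0.0888, 0.0069]
tool_rot: [-0.142, 0.99, -0.0, 0.0]
force: [0.5, 0.2, -0.4]
finger_gap: 0.762
gripper_force: 0.0
t: 12.7
tcp_pos: [0.4337, -0.0889, 0.0072]
tool_rot: [-0.141, 0.99, -0.0, 0.0]
force: [-0.2, 0.7, 5.8]
finger_gap: 0.388
gripper_force: 50.8
tcp [433.7 -88.9   7.2] head -163.7 tilt 0.06 gap 33.1 gf 50.8 F [-0.2  0.7  5.8] t 12.7
turn units 3.04 then xyz units [-0.91  6.62 -0.43]
```

```bash
python3 -m handwheel '[[[0,0,-0.5,0],[0,0,-0.8,0],[0,0,-0.8,0],[0,0,-0.5,0],[0,0,0,0.75],[0,0,0,0.75],[0,0,0,0.75],[0,0,0,0.8],[-0.1,0.9,0,0],[-0.1,0.9,0,0],[-0.1,0.9,0,0],[-0.15,0.9,0,0],[-0.15,0.9,0,0],[-0.15,0.9,0,0],[-0.15,0.9,0,0],[0,0.3,0,0],[0,0,0,0],[0,0,0,0],[0,0,0,0]]]'; python3 plan.py 462.2 75.6 18 177.8
```

```text
t: 15.08
tcp_pos: [0.4617, 0.0747, 0.0716]
tool_rot: [0.018, 1.0, -0.0, -0.0]
force: [-0.8, 0.3, -1.1]
finger_gap: 0.386
gripper_force: 50.1
tcp [461.7  74.7  71.6] head 177.9 tilt 0.01 gap 33.0 gf 50.1 F [-0.8  0.3 -1.1] t 15.075
turn units 0.02 then xyz units [-0.02  0.04  2.14]
```

```bash
python3 -m handwheel '[[[0,0.04,0.6,0],[0,0,0.7,0],[0,0,0.5,0],[0,0,0.2,0],[0,0,0.06,0],[0,0,0,0],[0,0,0,0]]]';python3 -m handwheel '[[[0,0,0.05,0],[0,0,0.04,0],[0,0,0,0],[0,0,0,0]]]'; python3 plan.py 462.2 75.6 17.2 177.8
```

```text
t: 15.95
tcp_pos: [0.4621, 0.0763, 0.0204]
tool_rot: [0.018, 1.0, -0.0, 0.0]
force: [-0.8, -0.3, -1.4]
finger_gap: 0.388
gripper_force: 50.1
t: 16.45
tcp_pos: [0.4618, 0.0763, 0.0178]
tool_rot: [0.018, 1.0, -0.0, 0.0]
force: [-0.4, 0.8, -1.3]
finger_gap: 0.39
gripper_force: 50.1
tcp [461.8  76.3  17.8] head 178.0 tilt 0.0 gap 33.3 gf 50.1 F [-0.4  0.8 -1.3] t 16.45
turn units 0.03 then xyz units [-0.02 -0.03  0.02]
```

```bash
python3 -m handwheel '[[[0,0,0.035,0],[0,0,0,0],[0,0,0,0]]]'; python3 -m handwheel '[[[0,0,0,0],[0,0,0,0],[0,0,0,0],[0,0,-0.5,0],[0,0,-0.8,0],[0,0,-1,0],[0,0,-0.9,0],[0,0,0,0]]]' 60; python3 plan.py 598.8 -74 100 180
```

```text
t: 16.82
tcp_pos: [0.4619, 0.0763, 0.0172]
tool_rot: [0.018, 1.0, -0.0, 0.0]
force: [-0.0, -0.1, 4.3]
finger_gap: 0.385
gripper_force: 50.6
t: 17.82
tcp_pos: [0.463, 0.0763, 0.0989]
tool_rot: [0.018, 1.0, -0.0, 0.002]
force: [0.2, -0.3, -0.0]
finger_gap: 0.7
gripper_force: 0.0
tcp [463.   76.3  98.9] head 178.0 tilt 0.27 gap 59.8 gf 0.0 F [ 0.2 -0.3 -0. ] t 17.825
turn units -0.34 then xyz units [-5.43 -6.01 -0.04]
```

```bash
python3 -m handwheel '[[[0,0,0,-0.34],[-0.8,-0.85,0,0],[-0.8,-0.85,0,0],[-0.8,-0.85,0,0],[-0.8,-0.85,0,0],[-0.8,-0.85,0,0],[-0.8,-0.85,0,0],[-0.6,-0.85,0,0],[0,0,0,0],[0,0,0,0]]]' 70; python3 plan.py 598.8 -74 12 180
python3 - <<'E'
from h import *
p,d=snapshot("top");im=p[:,:,::-1].copy()
tops(d,[((246,254),.042),((129,170),.045)])
cv2.imwrite("pics/t3c.png",np.hstack([patch(im,.462,.076,.042,half=.045,N=300),patch(im,.462,.076,.01,half=.045,N=300)]))
E
```

```text
t: 19.08
tcp_pos: [0.5952, -0.0715, 0.0958]
tool_rot: [-0.0, 1.0, 0.001, -0.002]
force: [-1.1, 0.3, -0.2]
finger_gap: 0.82
gripper_force: 0.0
tcp [595.2 -71.5  95.8] head -180.0 tilt 0.21 gap 70.1 gf 0.0 F [-1.1  0.3 -0.2] t 19.075
turn units 0.01 then xyz units [-0.14 -0.1   3.35]
((246, 254), 0.042) 0 rect [0. 0.] [0. 0.] 0.0 mean [nan nan nan]
((129, 170), 0.045) 0 rect [0. 0.] [0. 0.] 0.0 mean [nan nan nan]h.py:34: RuntimeWarning: Mean of empty slice.
  print(k,len(p),"rect",np.round(cc,1),np.round(s,1),round(a,1),"mean",(p.mean(0)*1000).round(1))
  ret = um.true_divide(
```

View pics/t3c.png

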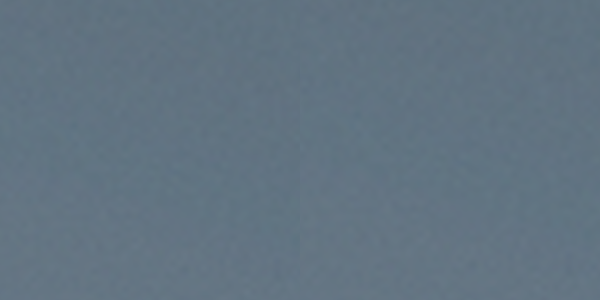

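The crop shows only the arm, which is blocking the camera's view of the boards. I'll check the transformer later and carry on with the large capacitor.

```bash
python3 -m handwheel '[[[-0.13,-0.1,0,0],[0,0,0.3,0],[0,0,0.7,0],[0,0,0.8,0],[0,0,0.8,0],[0,0,0.6,0],[0,0,0.15,0],[0,0,0,0],[0,0,0,0]]]' && python3 -m handwheel '[[[0,0,0,0],[0,0,0,0],[0,0,0,0],[0,0,0,0],[0,0,0,0],[0,0,0,0]]]' 0 50; python3 plan.py 609 -265.5 100 180
```

```text
t: 20.25
tcp_pos: [0.6007, -0.0751, 0.0138]
tool_rot: [-0.0, 1.0, -0.0, 0.001]
force: [-0.3, -0.4, 0.2]
finger_gap: 0.825
gripper_force: 0.0
t: 21.0
tcp_pos: [0.6007, -0.075, 0.014]
tool_rot: [-0.0, 1.0, -0.0, 0.001]
force: [-1.4, 0.0, 5.9]
finger_gap: 0.457
gripper_force: 50.2
tcp [600.7 -75.   14. ] head -180.0 tilt 0.08 gap 39.0 gf 50.2 F [-1.4  0.   5.9] t 21.0
turn units 0.0 then xyz units [-0.33 -7.62 -3.44]
```

```bash
python3 -m handwheel '[[[0,0,-0.5,0],[0,0,-0.8,0],[0,0,-0.8,0],[0,0,-0.6,0],[0,-0.95,0,0],[-0.1,-0.95,0,0],[-0.1,-0.95,0,0],[-0.1,-0.95,0,0],[0,-0.95,0,0],[0,-0.95,0,0],[0,-0.95,0,0],[0,-0.95,0,0],[0,0,0,0],[0,0,0,0],[0,0,0,0]]]'; python3 plan.py 610.7 -265.5 24 180
```

```text
t: 22.88
tcp_pos: [0.6075, -0.2637, 0.0806]
tool_rot: [-0.001, 1.0, 0.0, -0.0]
force: [0.1, -0.5, -1.3]
finger_gap: 0.456
gripper_force: 50.4
tcp [ 607.5 -263.7   80.6] head -179.9 tilt 0.06 gap 38.9 gf 50.4 F [ 0.1 -0.5 -1.3] t 22.875
turn units 0.01 then xyz units [-0.13 -0.07  2.26]
```

```bash
python3 -m handwheel '[[[-0.08,-0.05,0.6,0],[0,0,0.7,0],[0,0,0.5,0],[0,0,0.2,0],[0,0,0.1,0],[0,0,0,0],[0,0,0,0]]]';python3 -m handwheel '[[[0,0,0.04,0],[0,0,0.04,0],[0,0,0,0],[0,0,0,0]]]'; python3 plan.py 610.7 -265.5 24 180
```

```text
t: 23.75
tcp_pos: [0.61, -0.2664, 0.0288]
tool_rot: [-0.0, 1.0, -0.0, 0.0]
force: [-0.2, -0.9, -1.0]
finger_gap: 0.46
gripper_force: 50.4
t: 24.25
tcp_pos: [0.6096, -0.2661, 0.0262]
tool_rot: [-0.0, 1.0, 0.0, -0.0]
force: [0.2, 0.8, 0.3]
finger_gap: 0.455
gripper_force: 50.4
tcp [ 609.6 -266.1   26.2] head -180.0 tilt 0.0 gap 38.8 gf 50.4 F [0.2 0.8 0.3] t 24.25
turn units 0.0 then xyz units [-0.04  0.02  0.09]
```

```bash
python3 -m handwheel '[[[-0.04,0.02,0.04,0],[0,0,0.04,0],[0,0,0.02,0],[0,0,0,0],[0,0,0,0]]]'; python3 plan.py 610.7 -265.5 24 180
```

```text
t: 24.88
tcp_pos: [0.6107, -0.2656, 0.0241]
tool_rot: [-0.0, 1.0, -0.0, 0.0]
force: [-0.8, 0.6, 2.2]
finger_gap: 0.458
gripper_force: 50.6
tcp [ 610.7 -265.6   24.1] head -180.0 tilt 0.02 gap 39.1 gf 50.6 F [-0.8  0.6  2.2] t 24.875
turn units 0.0 then xyz units [0. 0. 0.]
```

Contact felt (2.2 N). Next I release, lift clear and move over to the relay.

```bash
python3 -m handwheel '[[[0,0,0,0],[0,0,0,0],[0,0,0,0],[0,0,-0.5,0],[0,0,-0.8,0],[0,0,-1,0],[0,0,-1,0],[0,0,0,0]]]' 70; python3 plan.py 467.6 -321.8 100 146.6
```

```text
t: 25.88
tcp_pos: [0.6127, -0.2669, 0.1101]
tool_rot: [-0.0, 1.0, -0.002, 0.003]
force: [-0.1, 0.6, -0.6]
finger_gap: 0.823
gripper_force: 0.0
tcp [ 612.7 -266.9  110.1] head -180.0 tilt 0.43 gap 70.2 gf 0.0 F [-0.1  0.6 -0.6] t 25.875
turn units 5.57 then xyz units [ 3.64 -5.03  0.4 ]
```

```bash
python3 -m handwheel '[[[0,0,0,0.95],[0,0,0,0.95],[0,0,0,0.95],[0,0,0,0.95],[0,0,0,0.95],[0,0,0,0.82],[0.6,-0.85,0,0],[0.6,-0.85,0,0],[0.6,-0.85,0,0],[0.6,-0.85,0,0],[0.6,-0.85,0,0],[0.6,-0.8,0.4,0],[0,0,0,0],[0,0,0,0],[0,0,0,0]]]' 50; python3 plan.py 467.6 -321.8 6 146.6
python3 - <<'E'
from h import *
p,d=snapshot("top");im=p[:,:,::-1].copy()
cv2.imwrite("pics/t4.png",im)
tops(d,[((246,254),.042),((129,170),.045),((423,182),.06),"tin","spool"])
cv2.imwrite("pics/t4c.png",np.hstack([patch(im,.462,.076,.042,half=.045,N=250),patch(im,.609,-.2655,.06,half=.045,N=250),patch(im,.609,-.2655,.01,half=.045,N=250)]))
E
```

```text
t: 27.75
tcp_pos: [0.4671, -0.3215, 0.0964]
tool_rot: [0.287, 0.958, -0.0, 0.001]
force: [-0.0, -0.5, -0.9]
finger_gap: 0.588
gripper_force: 0.0
tcp [ 467.1 -321.5   96.4] head 146.6 tilt 0.07 gap 50.2 gf 0.0 F [-0.  -0.5 -0.9] t 27.75
turn units 0.01 then xyz units [-0.03  0.    3.62]
((246, 254), 0.042) 421 rect [461.9  76.5] [33.6 43.9] 88.2 mean [461.6  76.4  41.2]
((129, 170), 0.045) 109 rect [620.5 317. ] [21.3 20.6] 68.4 mean [619.8 316.1  44.8]
((423, 182), 0.06) 0 rect [0. 0.] [0. 0.] 0.0 mean [nan nan nan]
tin 0 rect [0. 0.] [0. 0.] 0.0 mean [nan nan nan]
spool 433 rect [530.8 204.5] [42.6 44. ] 0.8 mean [530.4 204.2  42.4]h.py:34: RuntimeWarning: Mean of empty slice.
  print(k,len(p),"rect",np.round(cc,1),np.round(s,1),round(a,1),"mean",(p.mean(0)*1000).round(1))
  ret = um.true_divide(
```

View pics/t4c.png

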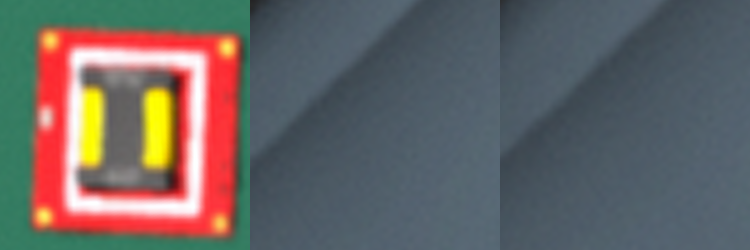

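The transformer sits square and centred in its outline (about 85-180, 68-190 in the crop). The arm still hides the large capacitor. On to the relay.

```bash
python3 -m handwheel '[[[0,0,0.4,0],[0,0,0.8,0],[0,0,0.8,0],[0,0,0.8,0],[0,0,0.6,0],[0,0,0.2,0],[0,0,0,0],[0,0,0,0]]]' && python3 -m handwheel '[[[0,0,0,0],[0,0,0,0],[0,0,0,0],[0,0,0,0],[0,0,0,0],[0,0,0,0]]]' 0 35; python3 plan.py 634 124 80 181.2
```

```text
t: 28.8
tcp_pos: [0.4664, -0.3218, 0.0068]
tool_rot: [0.287, 0.958, -0.0, 0.001]
force: [-0.6, -0.2, 1.3]
finger_gap: 0.586
gripper_force: 0.0
t: 29.55
tcp_pos: [0.4663, -0.3218, 0.0068]
tool_rot: [0.287, 0.958, -0.0, 0.001]
force: [-0.4, 0.6, 6.0]
finger_gap: 0.203
gripper_force: 35.0
tcp [ 466.3 -321.8    6.8] head 146.6 tilt 0.07 gap 17.3 gf 35.0 F [-0.4  0.6  6. ] t 29.55
turn units -5.77 then xyz units [-7.08 17.69 -2.93]
```

```bash
python3 -m handwheel '[[[0,0,-0.5,0],[0,0,-0.8,0],[0,0,-0.8,0],[0,0,-0.8,0],[0,0,-0.6,0],[0,0,0,-0.8],[0,0,0,-0.8],[0,0,0,-0.8],[0,0,0,-0.8],[0,0,0,-0.8],[0,0,0,-0.8],[0,0,0,-0.97],[0,0,0,0]]]'; python3 -m handwheel '[[[-0.4,0.95,0,0],[-0.4,0.95,0,0],[-0.4,0.95,0,0],[-0.4,0.95,0,0],[-0.4,0.95,0,0],[-0.4,0.95,0,0],[-0.4,0.95,0,0],[-0.4,0.95,0,0],[-0.4,0.95,0,0],[-0.4,0.95,0,0],[-0.4,0.95,0,0],[-0.4,0.95,0,0],[-0.4,0.95,0,0],[-0.4,0.95,0,0],[-0.4,0.95,0,0],[-0.4,0.95,0,0],[-0.3,0.95,0,0],[-0.2,0.9,0,0],[0,0,0,0],[0,0,0,0]]]'; python3 plan.py 632.9 124 17.3 181.2
```

```text
t: 31.18
tcp_pos: [0.4659, -0.3213, 0.0938]
tool_rot: [-0.01, 1.0, 0.0, -0.0]
force: [-0.2, -0.4, -0.9]
finger_gap: 0.199
gripper_force: 34.3
t: 33.67
tcp_pos: [0.629, 0.108, 0.0936]
tool_rot: [-0.011, 1.0, -0.0, -0.0]
force: [0.4, -0.8, -0.0]
finger_gap: 0.203
gripper_force: 34.3
tcp [629.  108.   93.6] head -178.8 tilt 0.05 gap 17.3 gf 34.3 F [ 0.4 -0.8 -0. ] t 33.675
turn units 0.0 then xyz units [-0.17  0.64  3.05]
```

```bash
python3 -m handwheel '[[[-0.16,0.6,0,0],[0,0,0.4,0],[0,0,0.8,0],[0,0,0.8,0],[0,0,0.6,0],[0,0,0.2,0],[0,0,0.1,0],[0,0,0,0],[0,0,0,0]]]'; python3 plan.py 632.9 124 17.3 181.2
```

```text
t: 34.8
tcp_pos: [0.6336, 0.1234, 0.0219]
tool_rot: [-0.011, 1.0, 0.0, 0.001]
force: [-0.3, -0.2, -0.2]
finger_gap: 0.2
gripper_force: 34.3
tcp [633.6 123.4  21.9] head -178.8 tilt 0.08 gap 17.0 gf 34.3 F [-0.3 -0.2 -0.2] t 34.8
turn units 0.0 then xyz units [0.03 0.02 0.18]
```

```bash
python3 -m handwheel '[[[0,0.02,0.06,0],[0,0,0.05,0],[0,0,0.04,0],[0,0,0.03,0],[0,0,0,0],[0,0,0,0]]]'; python3 plan.py 632.9 124 17 181.2
```

```text
t: 35.55
tcp_pos: [0.633, 0.1239, 0.0169]
tool_rot: [-0.011, 1.0, -0.0, -0.0]
force: [-1.8, -0.3, 1.7]
finger_gap: 0.202
gripper_force: 34.7
tcp [633.  123.9  16.9] head -178.8 tilt 0.01 gap 17.2 gf 34.7 F [-1.8 -0.3  1.7] t 35.55
turn units 0.0 then xyz units [ 0.01  0.   -0.01]
```

```bash
python3 -m handwheel '[[[0,0,0,0],[0,0,0,0],[0,0,0,0],[0,0,-0.5,0],[0,0,-0.8,0],[0,0,-1,0],[0,0,-1,0],[0,0,-1,0],[0,0,-1,0],[0,0,0,0]]]' 45; python3 -m handwheel '[[[0.5,1,0,0],[0.5,1,0,0],[0.5,1,0,0],[0.5,1,0,0],[0.5,1,0,0],[0.5,1,0,0],[0.5,1,0,0],[0.5,1,0,0],[0.5,1,0,0],[0.5,1,0,0],[0.5,1,0,0],[0.5,1,0,0],[0.5,1,0,0],[0.5,1,0,0],[0.5,1,0,0],[0.5,1,0,0],[0,0,0,0],[0,0,0,0]]]'
python3 - <<'E'
from h import *
p,d=snapshot("top");im=p[:,:,::-1].copy()
cv2.imwrite("pics/t5.png",im)
tops(d,[((246,254),.042),((129,170),.045),((423,182),.06),((225,168),.036),"tin","spool"])
o=[]
for x,y,z in((.621,.3173,.045),(.634,.124,.036),(.462,.0758,.042),(.609,-.2655,.06)): o.append(np.vstack([patch(im,x,y,z,half=.045,N=200),patch(im,x,y,.01,half=.045,N=200)]))
cv2.imwrite("pics/t5c.png",np.hstack(o))
E
```

```text
t: 36.8
tcp_pos: [0.6352, 0.124, 0.1531]
tool_rot: [-0.011, 1.0, 0.0, 0.004]
force: [0.3, -0.1, -0.2]
finger_gap: 0.526
gripper_force: 0.0
t: 39.05
tcp_pos: [0.4245, 0.5188, 0.1486]
tool_rot: [-0.011, 1.0, -0.001, -0.0]
force: [0.7, -0.4, -0.6]
finger_gap: 0.528
gripper_force: 0.0
((246, 254), 0.042) 429 rect [461.7  76.4] [33.4 44. ] 87.9 mean [461.6  76.4  41.2]
((129, 170), 0.045) 105 rect [620.5 316.8] [20.6 20.7] 69.9 mean [620.  316.   44.8]
((423, 182), 0.06) 346 rect [ 608.7 -263.8] [37.  38.8] 34.3 mean [ 608.3 -263.4   59.9]
((225, 168), 0.036) 253 rect [635.3 124.5] [52.1 18.5] 1.5 mean [634.  124.   36.1]
tin 388 rect [ 530.2 -197.3] [39.4 38.7] 1.2 mean [ 529.8 -197.1   47.8]
spool 433 rect [530.6 204.6] [44.4 42.9] 85.5 mean [530.4 204.2  42.3]
```

View pics/t5c.png

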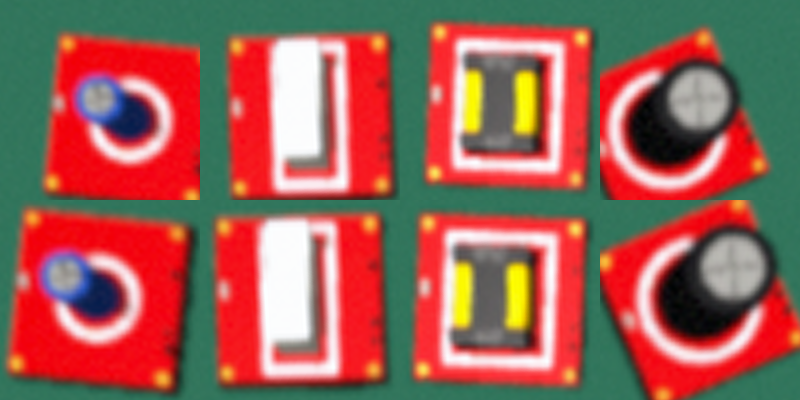

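View pics/t5.png

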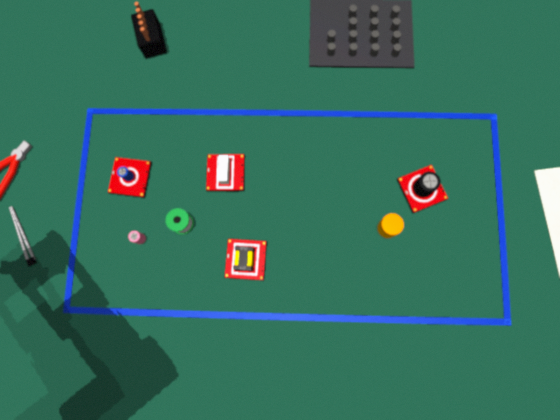

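```bash
python3 -c "
from station import *
print(sign_off())"
```

```text
the job is handed in; nothing more can be done
None
```

All four parts stand released and upright on their matching boards, about 2 mm or less off centre by the top camera, with the transformer and relay within about 2° of their outlines and the tin and spool unmoved; the job was handed in at about 39 s, and no verdict was returned.

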